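# Hang the check weight on the load cell hook under the guard hood

## Task

Pick the check weight up by its long flat handle, tilt it to pass under the low clear guard hood, and hang its bail over the upturned hook of the load cell. While it hangs level on the hook and you still hold it, bed it in with a steady tug of about 10 N straight out towards the open front (half a second, never above 20 N), without knocking the hood; then let it hang free and press the black button fully to log the check. Leave the other gear on the bench alone.

Things in the scene. Friction and masses are not known exactly. Their poses are not given: they have to be found in the camera images.
- weight: Check weight, 0.2-0.3 kg, standing on its foot. Origin: bedding point under the peak of its bail, 108 mm above its underside; x runs from handle to bail, z up. Bail: upright peaked arch of 8 mm bar in plane x=0, window 26 mm wide, z -78 to 0, peak top z +11. Steel foot block x -25 to 37, y +-22, z -108 to -78; a 10 mm plate frame (y +-5) links it to the handle. Hangs level by its bail.
- weight_grip (a point): Where to grasp the weight: middle of its handle, across its 10 mm thickness (y). In the weight's frame this point is x -130, z +26 mm; the handle spans x -165 to -60, z +14 to +38. Below it a riser (x -75 to -60) and a strip (z -108 to -88) lead to the foot block; otherwise free.
- weight_shoulder (a point): Top rear corner of the weight's shoulder, its highest part: in the weight's frame x -38, z +40 mm. The shoulder block spans x -60 to -38, z +18 to +40, 10 mm thick.
- cell: Grey load cell unit, fixed. Origin on the bench right below the nominal hook seat; x points in, away from the open front, z up. Base plate x -120 to 180, y -85 to 210, 12 mm thick; rear column x 115 to 175, y +-30, 182 mm high, carries the hook (its mount begins at x 74); console at its +y side (x -115 to 5, y 105 to 205, 100 mm high) with the button on top.
- hook_nominal (a point): Nominal top of the hook's level 8 mm bar, 150 mm above the bench; axes of cell. The hook is adjustable and its setting is NOT measured: the real hook may sit up to 10 mm off in x and 4 mm in height (y is true); find it by touch. Along x it is sprung, 5 N per mm, up to 6 mm; else rigid. Hung, the weight's origin lies on the real bar's top.
- tip_nominal (a point): Nominal rounded top of the hook's upturned tip, at the bar's front end: 8 mm thick, axis 24 mm to the -x side of hook_nominal, top 18 mm above the bar's top. Off by the same unmeasured setting as the hook. Drawn to -x, the bail stops with the weight's origin 8 mm behind the tip's axis.
- hood: Clear guard hood with aluminium edges, fixed; same origin and axes as cell. Flat roof x -75 to 110, y +-80, underside 198 mm, top 204 mm above the bench; 5 mm side walls at y +-77; open to -x. Held level, the weight's shoulder meets the roof before its bail is over the tip; bail end tilted up about 0.55 rad, it passes with some 6 mm to spare.
- roof_edge (a point): Middle of the lower front edge of the hood's roof, 198 mm above the bench, 75 mm in front of hook_nominal and 48 mm above it.
- hook (a joint): Give of the hook's stiff spring along x (m), not its setting: 0 unloaded, negative when drawn to -x; 10 N draws it only 2 mm, hardly more than the noise of this reading, so judge the tug by the force felt at the wrist.
- button (a joint): Travel of the large black push button (m): 0 out, 0.006 fully down (needs about 5 N), springs back. Counts as pressed beyond 0.004.
- button_top (a point): Centre of the top face of the black button (44 mm across, pressed straight down).
- biner_a: Teal locking carabiner, 110 x 68 x 17 mm, lying flat; leave alone.
- biner_b: The other, equal teal locking carabiner, lying flat; leave alone.
- belay: Titanium-coloured belay device, 60 x 52 x 28 mm with a wire keeper reaching 63 mm to its +x; leave alone.
- gauge: Clear acrylic gauge plate, 70 x 120 x 6 mm, with three holes, lying flat; leave alone.
Mind the look-alikes: they are no part of the job. There is more than one size of the weight; the job needs the largest.

How it is judged (in metres and radians):
On the way, in this order (a step that is already met when the one before it is completed fails the run):
1. held level on the hook, the weight is tugged towards the open front so that the hook is drawn out 1.4 to 2.8 mm (7 to 14 N) for 0.3 s (x of weight in the frame of hook_nominal between -0.036 and 0.03 m and y of weight in the frame of hook_nominal between -0.012 and 0.012 m and z of weight in the frame of hook_nominal between -0.009 and 0.009 m and angle between weight's own z axis and vertical below 0.2 rad and value of joint hook between -0.0028 and -0.0014 m and contact force between the fingers and weight above 3 N), for 0.3 s.
2. the weight hangs free on the hook (x of weight in the frame of hook_nominal between -0.036 and 0.03 m and y of weight in the frame of hook_nominal between -0.012 and 0.012 m and z of weight in the frame of hook_nominal between -0.009 and 0.009 m and angle between weight's own z axis and vertical below 0.2 rad and contact force between the fingers and weight below 0.1 N and contact force between weight and cell above 1 N), for 0.2 s.
3. the button is pressed with the weight hanging (x of weight in the frame of hook_nominal between -0.036 and 0.03 m and y of weight in the frame of hook_nominal between -0.012 and 0.012 m and z of weight in the frame of hook_nominal between -0.009 and 0.009 m and angle between weight's own z axis and vertical below 0.2 rad and value of joint button above 0.004 m), for 0.05 s.
At the end, for the whole second after the job is handed in: The weight hangs by its bail on the hook's bar: its origin within 9 mm of the nominal bar height, 12 mm sideways, and -36 to +30 mm along the bar, upright within 0.2 rad, resting its load on the hook, clear of the hood and still (below 0.03 m/s); the button is out again (x of weight in the frame of hook_nominal between -0.036 and 0.03 m and y of weight in the frame of hook_nominal between -0.012 and 0.012 m and z of weight in the frame of hook_nominal between -0.009 and 0.009 m and angle between weight's own z axis and vertical below 0.2 rad and contact force between weight and cell above 1 N and contact force between weight and hood below 0.2 N and linear speed of weight below 0.03 m/s and value of joint button below 0.002 m); the robot touches nothing.
It fails at once if the weight is pressed or tugged against the hook or unit with over 20 N (contact force between weight and cell above 20 N).
It fails at once if the weight knocks the hood with over 10 N (contact force between weight and hood above 10 N).
It fails at once if the robot knocks the hood with over 10 N (contact force between any of the fingers, the arm and hood above 10 N).
It fails at once if a carabiner, the belay device or the gauge plate is moved by over 25 mm (distance of any of biner_a, biner_b, belay, gauge from where it was at the start of the episode above 0.025 m).
It also fails if it takes over 72 s, if anything falls off the work surface, if the arm or the gripper's body presses on something with over 40 N, if the wrist force passes 120 N, or if a joint passes its speed limit or range.

## Robot

A 6-joint arm with a two-finger parallel gripper is mounted at the origin on the work surface. World frame = base frame: x ahead of the robot, y to its left, z up, the work surface at z = 0. Lengths are in mm, angles in rad, forces in N, time in s.
With the tool pointing down it reaches from about 275 to 1000 mm from the base axis. Payload 8.4 kg.
Tool frame: the origin (TCP) lies on the mounting face of the last link; the fingertips stand 173 mm ahead of it and the grasp point (between the pads) lies 155 mm ahead of it; z points along the fingers, y is the line along which they close (so a half turn about z gives the same grasp; the last joint's range is limited). The gripper opens to 85 mm and grips with 20 to 120 N. Pads are 22 mm wide; open, the fingers measure 114 mm over their backs; the gripper's body (76 mm by 85 mm) begins 54 mm behind the grasp point. The pads swing forward as they close: fully open they stand 13 mm farther back than shut.
Start: joints at [1.237, 0.353, 1.633, -0, 1.155, -0.002], TCP at [203.59, 590.915, 404.681] pointing down, gripper open.
Joint ranges: [-2.63, 2.63], [-0.92, 2.1], [0.06, 2.66], [-1.3, 4.44], [0, 2.69], [-3.02, 3.02]. Speed limits (rad/s): [2.22, 2.22, 2.79, 3.14, 3.14, 3.14].

## Interface

Orientations are given as [roll, pitch, yaw] about the fixed x, y, z axes, in that order (R = Rz(yaw) Ry(pitch) Rx(roll)).
In Python, from rig import r gives the robot as it stands.
- The arm moves only by the tool apply_moves, never from a script. Its argument "deltas" is a list of rows, each an object with "claw": the gripper command: -1 is fully open, 1 is shut, values between are in proportion; "delta_pos": the shift along the tool's x, y, z in cm, a list of three; "yaw": the turn about the tool's z in rad. In form: [{"claw": claw, "delta_pos": [tx, ty, tz], "yaw": yaw}, ...]. A call has 1 to 8 rows; each row shifts and turns the commanded pose from where the row before left it, along the tool's axes as they then stand; what a row does not reach is not made up. A row lasts 1/8 s, in which the tool goes at most 62.5 mm and 10.7 degrees, less where a joint would pass 70% of its speed; a pose out of reach is approached as far as the arm can. A call with a gripper value outside its range is refused whole. The fingers move at their own pace and stop on an object; "grip_force" is the grip in N (left out, the last holds). Time passes only in rows, so rows that do not move let the fingers close. It gives the time, the measured TCP pose, the force, the opening and the grip force at its end, in the units of the state.
- r.sense(): the state, without advancing time (a new reading comes with each control period).
- r.grab_frame(name): name is "scene" or "top"; returns a dict with "img" (480x640x3 uint8, blue, green, red), "z_map" (480x640 float32, mm along the optical axis (not along the pixel's ray), 0 where there is no reading), "fx", "fy", "cx", "cy" (pixels), "eye" and "rotation" of the camera in the world. Camera axes: x right, y up, looking along -z (the intrinsics and any distortion apply to the point x, -y, -z); pixel columns grow to the right and rows downward; lengths in mm; the calibration is good to about 2 mm. A picture is of the moment at which its call begins.
- r.sign_off(): hands the job in; it is judged then, once.
The state is a dict: "clock": time; "qpos": joint angles; "qvel": joint speeds; "joint_efforts": joint torques, N m; "eef_pos": TCP position; "tcp_rot": TCP orientation; "contact_force": force on the tool from outside, world axes, zero at the start; "wrist_torque": the same for the moment, N m; "opening": opening from 0.0 (shut) to 1.0 (fully open); "grasp_force": force on a finger pad.
Only numpy, scipy, OpenCV 4.12 (cv2) and the standard library are available. Lean on these libraries where they do the work, as an engineer would, in place of code of your own. Each camera call takes 0.05 s, during which the arm holds its last target. There are 200 camera calls.

## Working session

There is one attempt and no reset: what is moved stays moved. The work goes in short steps, Python scripts to look and compute and a tool call to move; the robot and the scene stay as the last step left them, time stands still between calls to the robot, and variables do not carry over. Pictures are saved under pics/ and viewed, at most 10 in all, crops included, and the job is handed in when it is done.

Besides the shell and the picture viewer there is one more tool, called after "Call:" in YAML: its name, and indented under it one key for each argument. apply_moves: Moves the arm, as the interface text tells. Its arguments: {"type":"object","properties":{"deltas":{"type":"array"},"grip_force":{"type":"number"}},"required":["deltas"]}

```bash
ls; mkdir -p pics; python3 - <<'E'
from rig import r
import cv2, numpy as np
for n in("scene","top"):
    f=r.grab_frame(n); cv2.imwrite(f"pics/{n}0.png",f["img"]); np.savez(f"{n}0.npz",**f)
    print(n,f["fx"],f["fy"],f["cx"],f["cy"],f["eye"],f["rotation"],[k for k in f])
print(r.sense())
E
```

```text
pics
scene 514.1029472150233 514.1029472150233 326.9138204900853 234.90016464602914 [1201.11519239 -189.77385359  994.12228385] [ 0.64342198 -0.01043025  1.43531128] ['img', 'z_map', 'fx', 'fy', 'cx', 'cy', 'eye', 'rotation']
top 558.8883827268955 558.8883827268955 314.20126805753017 251.7279871516576 [ 485.38095908  -87.34094723 1339.12755889] [ 0.04775807  0.01237854 -1.54872505] ['img', 'z_map', 'fx', 'fy', 'cx', 'cy', 'eye', 'rotation']
{'clock': 0.1, 'qpos': array([ 1.23660542e+00,  3.53579537e-01,  1.63407122e+00,  1.06800374e-05,
        1.15520682e+00, -2.40115285e-03]), 'qvel': array([-0.00146452, -0.00194737, -0.00072333, -0.00037521, -0.00108556,
       -0.00070028]), 'joint_efforts': array([-3.09421175e-04, -6.06357837e+01, -3.42823720e+01, -7.35964045e-05,
        4.05075814e-03,  2.66994772e-05]), 'eef_pos': array([203.51264303, 590.70805384, 404.03131063]), 'tcp_rot': array([-3.14032775e+00, -1.28027263e-05,  2.80979857e+00]), 'contact_force': array([-0.92292106,  0.13909234,  0.67511012]), 'wrist_torque': array([0.0277319 , 0.05157905, 0.05213139]), 'grasp_force': 0.0, 'opening': 1.0014425043007942}
```

View pics/scene0.png

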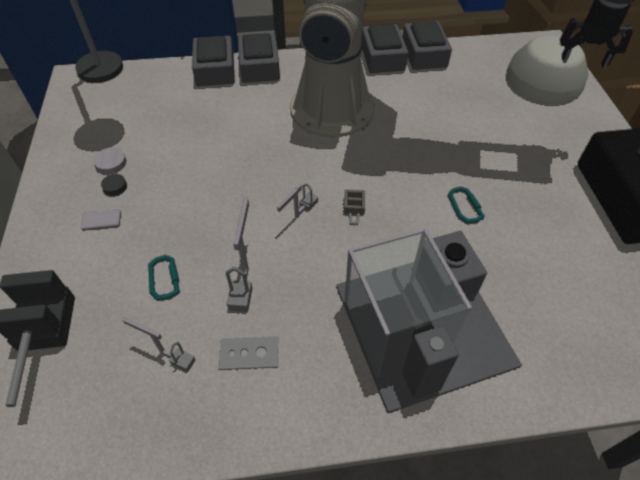

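View pics/top0.png

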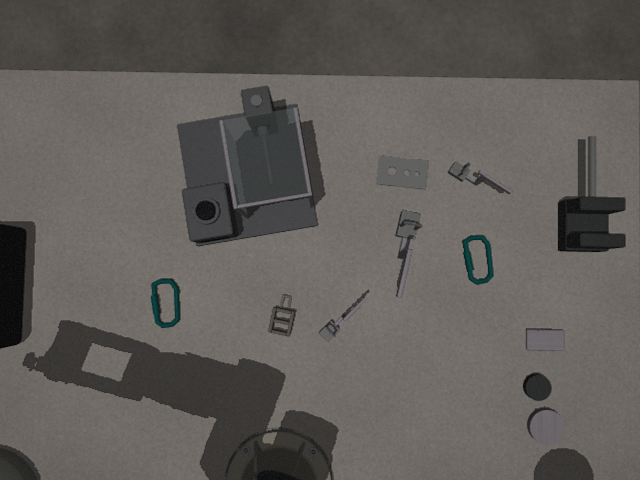

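Three candidates for the weight in top0: a large one at (405,250), and small ones at (480,178) and (343,315). In scene0 they are at (240,255), (165,345) and (298,205). The one at (405,250) is the largest, and I'll check it in a close crop.

```bash
cat > h.py <<'E'
import numpy as np, cv2
from scipy.spatial.transform import Rotation as R
def cloud(f):
    z=f["z_map"].astype(float); v,u=np.mgrid[0:480,0:640]
    c=np.dstack([(u-f["cx"])/f["fx"]*z,-(v-f["cy"])/f["fy"]*z,-z])
    w=c.reshape(-1,3)@R.from_euler("xyz",f["rotation"]).as_matrix().T+f["eye"]
    w[z.ravel()==0]=np.nan
    return w.reshape(480,640,3)
def proj(f,p):
    c=(np.atleast_2d(p)-f["eye"])@R.from_euler("xyz",f["rotation"]).as_matrix()
    return np.c_[f["cx"]+f["fx"]*c[:,0]/-c[:,2], f["cy"]-f["fy"]*c[:,1]/-c[:,2]]
E
python3 - <<'E'
from h import *
t=np.load("top0.npz"); s=np.load("scene0.npz")
T=cloud(t); S=cloud(s)
print("bench z",np.nanmedian(T[350:380,450:500,2]),np.nanmedian(S[200:240,100:140,2]))
def info(n,W,sl,lo,hi):
    p=W[sl].reshape(-1,3); p=p[(p[:,2]>lo)&(p[:,2]<hi)]
    if len(p)<5: print(n,"few");return
    p32=p[:,:2].astype(np.float32); print(n,len(p),"mean",p.mean(0).round(1),"rect",[np.round(a,1) for a in cv2.minAreaRect(p32)])
wt=np.s_[200:305,385:430]; ws=np.s_[190:315,220:260]
for W,sl,n in((T,wt,"T"),(S,ws,"S")):
    info(n+" handle",W,sl,115,160); info(n+" foot",W,sl,24,34); info(n+" all",W,sl,20,200)
for n,sl in(("sm1",np.s_[155:200,440:515]),("sm2",np.s_[285:345,315:375])): info(n,T,sl,15,200)
ct=np.s_[80:250,170:330]; cs=np.s_[220:410,330:525]
for W,sl,n in((T,ct,"T"),(S,cs,"S")):
    info(n+" base",W,sl,8,16); info(n+" cons",W,sl,96,103.5); info(n+" col",W,sl,178,187); info(n+" roof",W,sl,195,212)
    info(n+" btn",W,sl,104,125)
z=T[ct][...,2]; print(np.histogram(z[np.isfinite(z)],bins=range(-10,230,10)))
a=cv2.resize(t["img"][195:310,350:460],None,fx=3.4,fy=3.4,interpolation=2)
b=cv2.resize(s["img"][185:320,190:300],None,fx=3,fy=3,interpolation=2)
h=max(a.shape[0],b.shape[0]); o=np.zeros((h,a.shape[1]+b.shape[1],3),np.uint8); o[:a.shape[0],:a.shape[1]]=a;o[:b.shape[0],a.shape[1]:]=b
cv2.imwrite("pics/crop1.png",o)
E
```

```text
bench z -0.8258128253582981 0.6107634431347151
T handle 375 mean [ 517.9 -267.3  141.9] rect [array([ 532.7, -273.5]), array([ 16. , 168.3]), np.float64(78.7)]
T foot 398 mean [ 615.6 -288.2   29.5] rect [array([ 593.1, -284.2]), array([ 44.4, 112.1]), np.float64(78.0)]
T all 945 mean [ 572.9 -278.6   80.8] rect [array([ 549.6, -274. ]), array([ 44.5, 202. ]), np.float64(77.1)]
S handle 385 mean [ 520.3 -271.6  140.2] rect [array([ 529.7, -274.7]), array([ 12.3, 170.1]), np.float64(77.3)]
S foot 485 mean [ 616.4 -293.2   29.5] rect [array([ 593.9, -288.5]), array([ 44.3, 105.4]), np.float64(78.2)]
S all 1243 mean [ 577.6 -284.1   76.2] rect [array([ 546. , -278.5]), array([ 44.3, 203.8]), np.float64(78.2)]
sm1 474 mean [ 729.9 -437.2   56.5] rect [array([ 722. , -447.5]), array([135. ,  31.2]), np.float64(55.1)]
sm2 369 mean [ 384.8 -128.3   53. ] rect [array([ 397.9, -141.6]), array([ 28.8, 133.8]), np.float64(45.7)]
T base 4633 mean [717.2 118.9  12.1] rect [array([759. ,  93.3]), array([398.7, 374.9]), np.float64(1.6)]
T cons 1553 mean [629.4 168.6  99.9] rect [array([648. ,  80.1
[... 492 characters left out ...]
 156.2  99.7] rect [array([728.5,  92.7]), array([289.2, 285.2]), np.float64(11.3)]
S col 1218 mean [842.3  42.5 182. ] rect [array([781.1,  -3.4]), array([257.7, 126. ]), np.float64(52.7)]
S roof 7987 mean [733.7  28.6 203.7] rect [array([726.5,  29.5]), array([188.5, 163.6]), np.float64(11.1)]
S btn 1111 mean [719.1  87.6 115.5] rect [array([736.3,  86.3]), array([268.5, 282.5]), np.float64(16.9)]
(array([4927, 7185, 4283,   52,   44,   55,   45,   65,   78,   57,  933,
        939,  291,  255,    9,    9,   12,    9,  116,  643,  186, 6854,
         33]), array([-10,   0,  10,  20,  30,  40,  50,  60,  70,  80,  90, 100, 110,
       120, 130, 140, 150, 160, 170, 180, 190, 200, 210, 220]))
```

View pics/crop1.png

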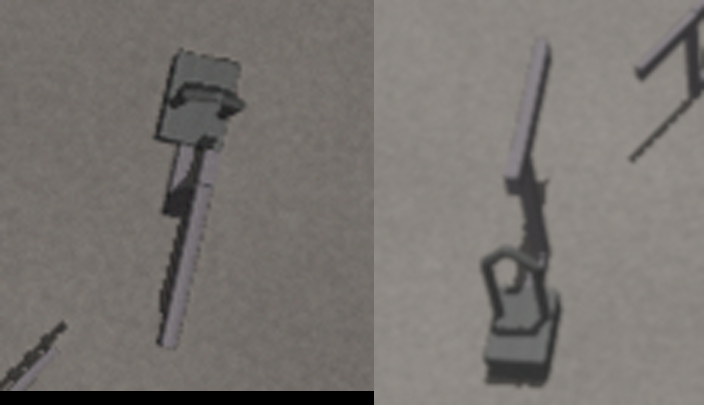

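The crop and the measured sizes (202 mm long, against about 134 mm for the small ones) confirm the weight at top0 (405,250). Averaging both cameras puts its grip at about (483,-263,134) with yaw -0.208. The cell origin is at about (712,28) with yaw 0.193. The tool can only turn about its own vertical axis. So I'll tilt the weight by holding it lightly and tipping it over the rear end of its strip, then clamp it hard.

```bash
cat > plan.py <<'E'
import numpy as np, json
def plan(p,yaw,q,yawq,n,claw,dec=2):
    """straight rows, tool down: tool x=(c,s), y=(s,-c), z=-Z; yaw about tool z = -world yaw"""
    p=np.array(p,float);q=np.array(q,float); rows=[]
    for i in range(n):
        d=(q-p)/(n-i); dy=round(-(yawq-yaw)/(n-i),3)
        c,s=np.cos(yaw),np.sin(yaw); t=np.round([(c*d[0]+s*d[1])/10,(s*d[0]-c*d[1])/10,-d[2]/10],dec)
        rows.append({"claw":claw,"delta_pos":t.tolist(),"yaw":dy})
        t=t*10; p+= [c*t[0]+s*t[1], s*t[0]-c*t[1], -t[2]]; yaw-=dy
    for i in range(0,n,8): print(json.dumps(rows[i:i+8]))
    print("end",p.round(1),round(yaw,4))
E
python3 - <<'E'
from plan import *
plan([203.5,590.7,404],2.81,[483,-262.7,404],-0.208,24,-1,1)
E
```

```text
[{"claw": -1, "delta_pos": [-2.3, -3.0, -0.0], "yaw": 0.126}, {"claw": -1, "delta_pos": [-2.6, -2.7, -0.0], "yaw": 0.126}, {"claw": -1, "delta_pos": [-2.9, -2.3, -0.0], "yaw": 0.126}, {"claw": -1, "delta_pos": [-3.2, -1.9, -0.0], "yaw": 0.126}, {"claw": -1, "delta_pos": [-3.4, -1.5, -0.0], "yaw": 0.126}, {"claw": -1, "delta_pos": [-3.6, -1.1, -0.0], "yaw": 0.126}, {"claw": -1, "delta_pos": [-3.7, -0.6, -0.0], "yaw": 0.126}, {"claw": -1, "delta_pos": [-3.7, -0.2, -0.0], "yaw": 0.126}]
[{"claw": -1, "delta_pos": [-3.7, 0.3, -0.0], "yaw": 0.126}, {"claw": -1, "delta_pos": [-3.7, 0.8, -0.0], "yaw": 0.126}, {"claw": -1, "delta_pos": [-3.5, 1.2, -0.0], "yaw": 0.126}, {"claw": -1, "delta_pos": [-3.4, 1.7, -0.0], "yaw": 0.126}, {"claw": -1, "delta_pos": [-3.1, 2.1, -0.0], "yaw": 0.126}, {"claw": -1, "delta_pos": [-2.8, 2.5, -0.0], "yaw": 0.125}, {"claw": -1, "delta_pos": [-2.5, 2.8, -0.0], "yaw": 0.126}, {"claw": -1, "delta_pos": [-2.1, 3.1, -0.0], "yaw": 0.125}]
[{"claw": -1, "delta_pos": [-1.7, 3.3, -0.0], "yaw": 0.126}, {"claw": -1, "delta_pos": [-1.3, 3.5, -0.0], "yaw": 0.125}, {"claw": -1, "delta_pos": [-0.9, 3.6, -0.0], "yaw": 0.126}, {"claw": -1, "delta_pos": [-0.4, 3.7, -0.0], "yaw": 0.125}, {"claw": -1, "delta_pos": [0.1, 3.8, -0.0], "yaw": 0.126}, {"claw": -1, "delta_pos": [0.5, 3.7, -0.0], "yaw": 0.125}, {"claw": -1, "delta_pos": [1.0, 3.6, -0.0], "yaw": 0.126}, {"claw": -1, "delta_pos": [1.5, 3.5, -0.0], "yaw": 0.125}]
end [ 482.9 -263.1  404. ] -0.208
```

Call:
apply_moves:
  deltas:
    - {"claw": -1, "delta_pos": [-2.3, -3.0, 0], "yaw": 0.126}
    - {"claw": -1, "delta_pos": [-2.6, -2.7, 0], "yaw": 0.126}
    - {"claw": -1, "delta_pos": [-2.9, -2.3, 0], "yaw": 0.126}
    - {"claw": -1, "delta_pos": [-3.2, -1.9, 0], "yaw": 0.126}
    - {"claw": -1, "delta_pos": [-3.4, -1.5, 0], "yaw": 0.126}
    - {"claw": -1, "delta_pos": [-3.6, -1.1, 0], "yaw": 0.126}
    - {"claw": -1, "delta_pos": [-3.7, -0.6, 0], "yaw": 0.126}
    - {"claw": -1, "delta_pos": [-3.7, -0.2, 0], "yaw": 0.126}
  grip_force: 20

```text
clock: 1.1
eef_pos: [296.7, 305.6, 404.5]
tcp_rot: [-3.141, 0.0, 1.798]
contact_force: [0.1, 0.5, 1.1]
opening: 1.0
grasp_force: 0.0
```

Call:
apply_moves:
  deltas:
    - {"claw": -1, "delta_pos": [-3.7, 0.3, 0], "yaw": 0.126}
    - {"claw": -1, "delta_pos": [-3.7, 0.8, 0], "yaw": 0.126}
    - {"claw": -1, "delta_pos": [-3.5, 1.2, 0], "yaw": 0.126}
    - {"claw": -1, "delta_pos": [-3.4, 1.7, 0], "yaw": 0.126}
    - {"claw": -1, "delta_pos": [-3.1, 2.1, 0], "yaw": 0.126}
    - {"claw": -1, "delta_pos": [-2.8, 2.5, 0], "yaw": 0.125}
    - {"claw": -1, "delta_pos": [-2.5, 2.8, 0], "yaw": 0.126}
    - {"claw": -1, "delta_pos": [-2.1, 3.1, 0], "yaw": 0.125}

```text
clock: 2.1
eef_pos: [390.7, 20.8, 404.6]
tcp_rot: [-3.142, -0.0, 0.792]
contact_force: [0.3, 0.5, 0.2]
opening: 1.0
grasp_force: 0.0
```

Call:
apply_moves:
  deltas:
    - {"claw": -1, "delta_pos": [-1.7, 3.3, 0], "yaw": 0.126}
    - {"claw": -1, "delta_pos": [-1.3, 3.5, 0], "yaw": 0.125}
    - {"claw": -1, "delta_pos": [-0.9, 3.6, 0], "yaw": 0.126}
    - {"claw": -1, "delta_pos": [-0.4, 3.7, 0], "yaw": 0.125}
    - {"claw": -1, "delta_pos": [0.1, 3.8, 0], "yaw": 0.126}
    - {"claw": -1, "delta_pos": [0.5, 3.7, 0], "yaw": 0.125}
    - {"claw": -1, "delta_pos": [1.0, 3.6, 0], "yaw": 0.126}
    - {"claw": -1, "delta_pos": [1.5, 3.5, 0], "yaw": 0.125}

```text
clock: 3.1
eef_pos: [482.9, -264.1, 404.4]
tcp_rot: [-3.141, 0.001, -0.212]
contact_force: [0.3, -0.4, 0.4]
opening: 1.0
grasp_force: 0.0
```

Call:
apply_moves:
  deltas:
    - {"claw": -1, "delta_pos": [0, 0, 3], "yaw": 0}
    - {"claw": -1, "delta_pos": [0, 0, 3], "yaw": 0}
    - {"claw": -1, "delta_pos": [0, 0, 3], "yaw": 0}
    - {"claw": -1, "delta_pos": [0, 0, 2.5], "yaw": 0}
    - {"claw": -1, "delta_pos": [0, 0, 0], "yaw": 0}

```text
clock: 3.72
eef_pos: [482.0, -262.5, 287.8]
tcp_rot: [-3.14, 0.004, -0.208]
contact_force: [0.1, -0.5, -0.1]
opening: 0.999
grasp_force: 0.0
```

Call:
apply_moves:
  deltas:
    - {"claw": 1, "delta_pos": [0, 0, 0], "yaw": 0}
    - {"claw": 1, "delta_pos": [0, 0, 0], "yaw": 0}
    - {"claw": 1, "delta_pos": [0, 0, 0], "yaw": 0}
    - {"claw": 1, "delta_pos": [0, 0, 0], "yaw": 0}
    - {"claw": 1, "delta_pos": [0, 0, 0], "yaw": 0}
    - {"claw": 1, "delta_pos": [0, 0, 0], "yaw": 0}
    - {"claw": 1, "delta_pos": [0, 0, 0], "yaw": 0}
    - {"claw": 1, "delta_pos": [0, 0, 0], "yaw": 0}
  grip_force: 20

```text
clock: 4.72
eef_pos: [482.9, -263.1, 290.1]
tcp_rot: [3.141, -0.0, -0.208]
contact_force: [-0.9, -0.3, 5.7]
opening: 0.114
grasp_force: 24.0
```

```bash
python3 - <<'E'
from rig import r
from h import *
fs=[]
for n in("scene","top"):
    f=r.grab_frame(n); np.savez(f"{n}1.npz",**f); fs.append(f)
s,t=fs
a=cv2.resize(s["img"][130:330,160:340],None,fx=2.2,fy=2.2,interpolation=2)
b=cv2.resize(t["img"][190:350,330:500],None,fx=2.2,fy=2.2,interpolation=2)
o=np.zeros((440,a.shape[1]+b.shape[1],3),np.uint8);o[:a.shape[0],:a.shape[1]]=a;o[:b.shape[0],a.shape[1]:]=b
cv2.imwrite("pics/grasp1.png",o)
E
```

```text
(no output)
```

View pics/grasp1.png

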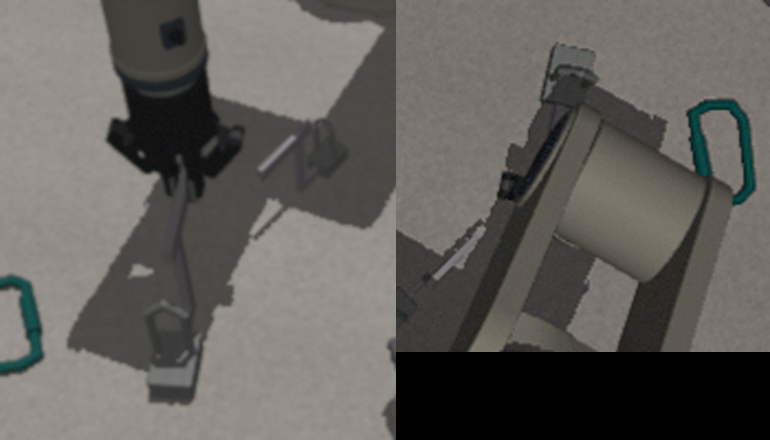

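The handle is between the pads, with the bail end ahead at scene crop (170,330) and nothing in the way. Next I tip it in an arc about the strip's rear corner.

Call:
apply_moves:
  deltas:
    - {"claw": 1, "delta_pos": [-0.46, 0, 0.2], "yaw": 0}
    - {"claw": 1, "delta_pos": [-0.46, 0, 0.22], "yaw": 0}
    - {"claw": 1, "delta_pos": [-0.45, 0, 0.24], "yaw": 0}
    - {"claw": 1, "delta_pos": [-0.45, 0, 0.24], "yaw": 0}
    - {"claw": 1, "delta_pos": [0, 0, 0], "yaw": 0}

```text
clock: 5.45
eef_pos: [464.9, -259.2, 280.7]
tcp_rot: [3.141, -0.0, -0.208]
contact_force: [-0.4, -0.7, 2.9]
opening: 0.108
grasp_force: 24.3
```

Call:
apply_moves:
  deltas:
    - {"claw": 1, "delta_pos": [-0.42, 0, 0.28], "yaw": 0}
    - {"claw": 1, "delta_pos": [-0.42, 0, 0.28], "yaw": 0}
    - {"claw": 1, "delta_pos": [-0.42, 0, 0.29], "yaw": 0}
    - {"claw": 1, "delta_pos": [-0.42, 0, 0.29], "yaw": 0}
    - {"claw": 1, "delta_pos": [0, 0, 0], "yaw": 0}

```text
clock: 6.08
eef_pos: [448.3, -255.7, 269.0]
tcp_rot: [-3.141, 0.0, -0.208]
contact_force: [1.6, -0.4, 2.8]
opening: 0.111
grasp_force: 25.0
```

Call:
apply_moves:
  deltas:
    - {"claw": 1, "delta_pos": [-0.38, 0, 0.34], "yaw": 0}
    - {"claw": 1, "delta_pos": [-0.38, 0, 0.34], "yaw": 0}
    - {"claw": 1, "delta_pos": [-0.37, 0, 0.34], "yaw": 0}
    - {"claw": 1, "delta_pos": [-0.37, 0, 0.34], "yaw": 0}
    - {"claw": 1, "delta_pos": [-0.4, 0, 0.48], "yaw": 0}
    - {"claw": 1, "delta_pos": [-0.4, 0, 0.48], "yaw": 0}
    - {"claw": 1, "delta_pos": [-0.4, 0, 0.48], "yaw": 0}
    - {"claw": 1, "delta_pos": [0, 0, 0], "yaw": 0}

```text
clock: 7.08
eef_pos: [421.7, -250.0, 240.8]
tcp_rot: [-3.141, 0.001, -0.208]
contact_force: [-1.0, 0.1, 3.3]
opening: 0.113
grasp_force: 27.3
```

Call:
apply_moves:
  deltas:
    - {"claw": 1, "delta_pos": [0, 0, 0], "yaw": 0}
    - {"claw": 1, "delta_pos": [0, 0, 0], "yaw": 0}
    - {"claw": 1, "delta_pos": [0, 0, 0], "yaw": 0}
  grip_force: 110

```text
clock: 7.45
eef_pos: [422.0, -250.0, 241.2]
tcp_rot: [-3.141, 0.001, -0.208]
contact_force: [-1.5, -0.5, 0.8]
opening: 0.099
grasp_force: 107.2
```

```bash
cat > fit.py <<'E'
# weight pose (tilt, grip offset) in the vertical plane of the tool, from both clouds
from rig import r
from h import *
from scipy.optimize import least_squares
def look(tag,yaw,tcp,pic=False):
    Q=[]
    for n in("scene","top"):
        f=r.grab_frame(n); W=cloud(f).reshape(-1,3)
        off=np.array([2,2,0.7]) if n=="scene" else np.array([-2,-2,-0.7])   # half of the mutual offset seen at the start
        d=W+off-np.array(tcp)-[0,0,-155]; c,s=np.cos(yaw),np.sin(yaw)
        x=d[:,0]*c+d[:,1]*s; y=-d[:,0]*s+d[:,1]*c; z=d[:,2]; h=W[:,2]
        m=(x>45)&(x<235)&(abs(y)<30)&(z>-150)&(z<110)&(h>20)
        Q.append(np.c_[x,y,z][m]); 
        if pic:
            g=proj(f,np.array(tcp)+[120*c,120*s,-130])[0].astype(int); u0,v0=max(g[0]-90,0),max(g[1]-90,0)
            cv2.imwrite(f"pics/{tag}_{n}.png",cv2.resize(f["img"][v0:v0+180,u0:u0+180],None,fx=2,fy=2,interpolation=2))
    return Q
E
python3 - <<'E'
from fit import *
s=r.sense(); print(s["eef_pos"],s["tcp_rot"])
Q=look("tilt",-0.208,s["eef_pos"],True)
np.savez("q.npz",a=Q[0],b=Q[1])
import cv2
cv2.imwrite("pics/tilt.png",np.hstack([cv2.imread("pics/tilt_scene.png"),cv2.imread("pics/tilt_top.png")]))
o=np.full((300,800,3),255,np.uint8)
for k,q in enumerate(Q):
    print(len(q),q.min(0),q.max(0))
    for x,y,z in q: cv2.circle(o,(int(k*400+x*1.6),int(170-z*1.2)),1,(0,0,0),-1)
cv2.imwrite("pics/tiltall.png",np.vstack([cv2.resize(cv2.imread("pics/tilt.png"),(600,300)) if 0 else cv2.copyMakeBorder(cv2.resize(cv2.imread("pics/tilt.png"),(600,300)),0,0,0,200,0),o]))
E
```

```text
[ 421.95448762 -250.03075818  241.19433421] [-3.14140911e+00  7.18487611e-04 -2.08120681e-01]
1095 [ 45.07957276 -22.17834418 -63.81856519] [213.69545887  22.97851119  61.6573321 ]
859 [ 71.04909829 -22.51405029 -65.70426055] [212.73233868  22.45781076  60.37245738]
```

View pics/tiltall.png

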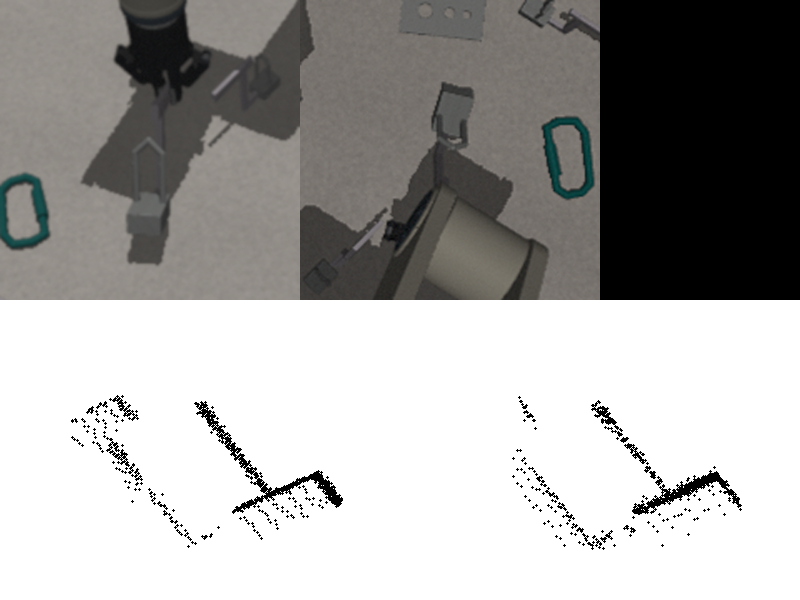

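The weight is tilted about 0.55 rad as planned: side profile shoulder at z +61, foot front at x 213. Both match the prediction. Now lift it, turn it towards the cell and stage in front of the hood.

```bash
python3 - <<'E'
from plan import *
plan([422,-250,371],-0.208,[405.6,-32,290],0.193,12,1,2)
E
```

```text
[{"claw": 1, "delta_pos": [-0.51, -1.75, 0.68], "yaw": -0.033}, {"claw": 1, "delta_pos": [-0.45, -1.77, 0.67], "yaw": -0.033}, {"claw": 1, "delta_pos": [-0.39, -1.78, 0.68], "yaw": -0.033}, {"claw": 1, "delta_pos": [-0.33, -1.79, 0.67], "yaw": -0.034}, {"claw": 1, "delta_pos": [-0.27, -1.8, 0.68], "yaw": -0.034}, {"claw": 1, "delta_pos": [-0.21, -1.81, 0.67], "yaw": -0.033}, {"claw": 1, "delta_pos": [-0.15, -1.81, 0.68], "yaw": -0.033}, {"claw": 1, "delta_pos": [-0.09, -1.82, 0.67], "yaw": -0.034}]
[{"claw": 1, "delta_pos": [-0.03, -1.82, 0.68], "yaw": -0.033}, {"claw": 1, "delta_pos": [0.03, -1.82, 0.67], "yaw": -0.034}, {"claw": 1, "delta_pos": [0.09, -1.82, 0.68], "yaw": -0.033}, {"claw": 1, "delta_pos": [0.15, -1.82, 0.67], "yaw": -0.034}]
end [405.6 -32.  290. ] 0.193
```

Call:
apply_moves:
  deltas:
    - {"claw": 1, "delta_pos": [0, 0, -1], "yaw": 0}
    - {"claw": 1, "delta_pos": [0, 0, -2], "yaw": 0}
    - {"claw": 1, "delta_pos": [0, 0, -3], "yaw": 0}
    - {"claw": 1, "delta_pos": [0, 0, -3], "yaw": 0}
    - {"claw": 1, "delta_pos": [0, 0, -3], "yaw": 0}
    - {"claw": 1, "delta_pos": [0, 0, -1], "yaw": 0}

```text
clock: 8.3
eef_pos: [422.4, -250.2, 373.2]
tcp_rot: [3.141, -0.003, -0.208]
contact_force: [-0.1, -0.3, -3.1]
opening: 0.099
grasp_force: 107.5
```

Call:
apply_moves:
  deltas:
    - {"claw": 1, "delta_pos": [-0.5, -1.75, 0], "yaw": -0.033}
    - {"claw": 1, "delta_pos": [-0.45, -1.77, 0], "yaw": -0.033}
    - {"claw": 1, "delta_pos": [-0.4, -1.78, 0], "yaw": -0.033}
    - {"claw": 1, "delta_pos": [-0.33, -1.79, 0], "yaw": -0.034}
    - {"claw": 1, "delta_pos": [-0.27, -1.8, 0], "yaw": -0.034}
    - {"claw": 1, "delta_pos": [-0.21, -1.81, 1], "yaw": -0.033}
    - {"claw": 1, "delta_pos": [-0.15, -1.81, 1], "yaw": -0.033}
    - {"claw": 1, "delta_pos": [-0.09, -1.82, 1.2], "yaw": -0.034}

```text
clock: 9.3
eef_pos: [411.3, -103.6, 339.1]
tcp_rot: [3.141, -0.001, 0.061]
contact_force: [0.4, -0.7, -2.1]
opening: 0.1
grasp_force: 107.5
```

Call:
apply_moves:
  deltas:
    - {"claw": 1, "delta_pos": [-0.03, -1.82, 1.2], "yaw": -0.033}
    - {"claw": 1, "delta_pos": [0.03, -1.82, 1.2], "yaw": -0.034}
    - {"claw": 1, "delta_pos": [0.09, -1.82, 1.2], "yaw": -0.033}
    - {"claw": 1, "delta_pos": [0.15, -1.82, 1.3], "yaw": -0.034}
    - {"claw": 1, "delta_pos": [0, 0, 0], "yaw": 0}
    - {"claw": 1, "delta_pos": [0, 0, 0], "yaw": 0}

```text
clock: 10.05
eef_pos: [406.0, -32.0, 290.6]
tcp_rot: [3.141, -0.0, 0.193]
contact_force: [0.1, -0.7, -2.3]
opening: 0.099
grasp_force: 107.5
```

```bash
python3 - <<'E'
from fit import *
# model outline (side view, weight frame) : check by foot top face + shoulder + front extents
s=r.sense(); tcp=s["eef_pos"]; yaw=s["tcp_rot"][2]; print(tcp,s["tcp_rot"],s["contact_force"])
Q=look("pre",yaw,tcp)
for q in Q:
    # foot top: points with |y|>8, slope fit; iterate tilt & gx,gz
    def res(p):
        th,dx,dz=p; c,sn=np.cos(th),np.sin(th)
        X=q[:,0]-dx;Z=q[:,2]-dz
        x=c*X+sn*Z-130; z=-sn*X+c*Z+26
        # distance to outline boxes (x0,x1,y,z0,z1)
        D=[]
        for x0,x1,yy,z0,z1 in((-25,37,22,-108,-78),(-60,-38,5,18,40),(-165,-60,5,14,38),(-75,-60,5,-108,38),(-75,-25,5,-108,-88)):
            u=np.c_[abs(x-(x0+x1)/2)-(x1-x0)/2,abs(q[:,1]-ym)-yy,abs(z-(z0+z1)/2)-(z1-z0)/2]
            D.append(np.linalg.norm(np.maximum(u,0),axis=1)+np.minimum(u.max(1),0))
        # bail bar: legs |y|=17, z -78..-10, in plane x=0
        yb=abs(abs(q[:,1]-ym)-17*np.clip((11-z)/15,0,1)); 
        db=np.hypot(x,yb)-4+np.maximum(z-11,0)+np.maximum(-78-z,0); D.append(db)
        D=np.array(D); return D[np.abs(D).argmin(0),np.arange(len(q))]
    ft=q[(q[:,2]<0)&(q[:,0]>150)]; ym=(np.percentile(ft[:,1],1)+np.percentile(ft[:,1],99))/2
    o=least_squares(res,[0.55,0,0],loss="soft_l1",f_scale=1.5); print(len(q),"tilt,dx,dz",o.x.round(3),"ym",ym.round(1),"med",np.median(abs(o.fun)).round(2))
# cell features
f=r.grab_frame("top");W=cloud(f)
E
```

```text
[406.03875489 -32.01541258 290.62309638] [ 3.14129924e+00 -4.71499045e-04  1.93440720e-01] [ 0.09038385 -0.71388194 -2.31961663]
786 tilt,dx,dz [0.528 1.783 1.62 ] ym -1.1 med 0.92
962 tilt,dx,dz [0.525 1.785 0.895] ym -1.2 med 0.92
```

Fit: tilt 0.527 rad, grip offset 1.8/1.2 mm, sideways −1.1 mm, so it's holding well. Entering the hood in stages.

Call:
apply_moves:
  deltas:
    - {"claw": 1, "delta_pos": [1.0, -0.1, 0.3], "yaw": 0}
    - {"claw": 1, "delta_pos": [2, 0, 0], "yaw": 0}
    - {"claw": 1, "delta_pos": [2, 0, 0], "yaw": 0}
    - {"claw": 1, "delta_pos": [2, 0, 0], "yaw": 0}
    - {"claw": 1, "delta_pos": [2, 0, 0], "yaw": 0}
    - {"claw": 1, "delta_pos": [2, 0, 0], "yaw": 0}
    - {"claw": 1, "delta_pos": [1, 0, 0], "yaw": 0}
    - {"claw": 1, "delta_pos": [0, 0, 0], "yaw": 0}

```text
clock: 11.2
eef_pos: [523.9, -8.2, 287.1]
tcp_rot: [3.142, 0.0, 0.193]
contact_force: [-0.3, 0.8, -2.2]
opening: 0.099
grasp_force: 107.5
```

```bash
python3 - <<'E'
from fit import *
s=r.sense(); tcp=s["eef_pos"]; print(tcp,s["tcp_rot"],s["contact_force"],s["clock"])
fs=[]
for n in("scene","top"):
    f=r.grab_frame(n); fs.append(f)
a=cv2.resize(fs[0]["img"][200:420,310:530],(440,440),interpolation=2)
b=cv2.resize(fs[1]["img"][75:255,165:345],(360,360),interpolation=2); b=cv2.copyMakeBorder(b,0,80,0,0,0)
cv2.imwrite("pics/enter.png",np.hstack([a,b]))
E
```

```text
[523.88681431  -8.18311114 287.07897655] [3.14158138e+00 3.50908070e-05 1.92737103e-01] [-0.34568098  0.80381256 -2.15765217] 11.2
```

View pics/enter.png

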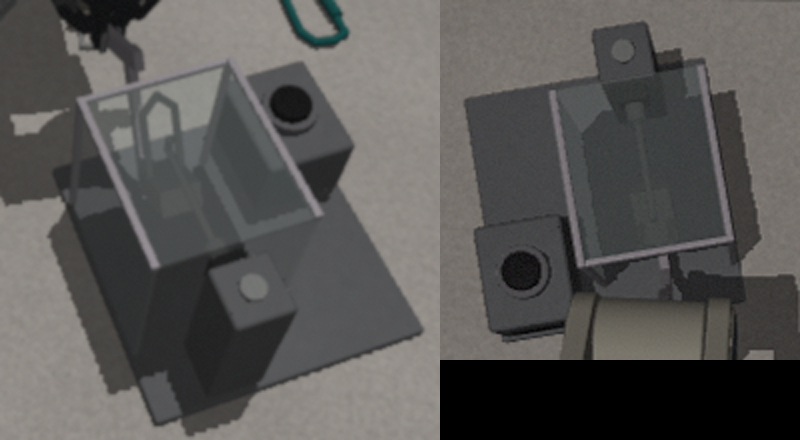

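The weight is in the hood mouth, with the foot under the roof at top crop (652,207) in line with the hook bar (640,150) and no contact. Continuing over the tip.

Call:
apply_moves:
  deltas:
    - {"claw": 1, "delta_pos": [1, 0, 0], "yaw": 0}
    - {"claw": 1, "delta_pos": [1, 0, 0], "yaw": 0}
    - {"claw": 1, "delta_pos": [0.8, 0, 0], "yaw": 0}
    - {"claw": 1, "delta_pos": [0.6, 0, 0], "yaw": 0}
    - {"claw": 1, "delta_pos": [0.4, 0, 0], "yaw": 0}

```text
clock: 11.92
eef_pos: [561.1, -0.8, 287.2]
tcp_rot: [-3.142, 0.0, 0.193]
contact_force: [-0.1, -0.1, -3.2]
opening: 0.102
grasp_force: 107.5
```

Call:
apply_moves:
  deltas:
    - {"claw": 1, "delta_pos": [0.4, 0, 0], "yaw": 0}
    - {"claw": 1, "delta_pos": [0.4, 0, 0], "yaw": 0}
    - {"claw": 1, "delta_pos": [0.4, 0, 0], "yaw": 0}
    - {"claw": 1, "delta_pos": [0, 0, 0], "yaw": 0}

```text
clock: 12.42
eef_pos: [572.7, 1.5, 287.3]
tcp_rot: [3.142, -0.0, 0.193]
contact_force: [0.5, -0.1, -2.9]
opening: 0.1
grasp_force: 107.5
```

Call:
apply_moves:
  deltas:
    - {"claw": 1, "delta_pos": [0.4, 0, 0], "yaw": 0}
    - {"claw": 1, "delta_pos": [0.4, 0, 0], "yaw": 0}
    - {"claw": 1, "delta_pos": [0.4, 0, 0], "yaw": 0}
    - {"claw": 1, "delta_pos": [0, 0, 0], "yaw": 0}

```text
clock: 12.92
eef_pos: [584.6, 3.8, 287.3]
tcp_rot: [3.142, -0.0, 0.193]
contact_force: [0.2, -0.0, -2.7]
opening: 0.104
grasp_force: 107.5
```

Call:
apply_moves:
  deltas:
    - {"claw": 1, "delta_pos": [0.4, 0, 0], "yaw": 0}
    - {"claw": 1, "delta_pos": [0, 0, 0.2], "yaw": 0}
    - {"claw": 1, "delta_pos": [0, 0, 0.3], "yaw": 0}
    - {"claw": 1, "delta_pos": [0, 0, 0.3], "yaw": 0}
    - {"claw": 1, "delta_pos": [0, 0, 0.3], "yaw": 0}
    - {"claw": 1, "delta_pos": [0, 0, 0], "yaw": 0}

```text
clock: 13.68
eef_pos: [588.0, 4.5, 275.9]
tcp_rot: [-3.142, 0.001, 0.193]
contact_force: [-0.6, -0.6, -1.5]
opening: 0.096
grasp_force: 107.5
```

Call:
apply_moves:
  deltas:
    - {"claw": 1, "delta_pos": [0, 0, 0.3], "yaw": 0}
    - {"claw": 1, "delta_pos": [0, 0, 0.3], "yaw": 0}
    - {"claw": 1, "delta_pos": [0, 0, 0.2], "yaw": 0}
    - {"claw": 1, "delta_pos": [0, 0, 0], "yaw": 0}

```text
clock: 14.18
eef_pos: [588.1, 4.5, 268.1]
tcp_rot: [-3.142, 0.0, 0.193]
contact_force: [0.7, 0.6, -2.8]
opening: 0.1
grasp_force: 107.5
```

Call:
apply_moves:
  deltas:
    - {"claw": 1, "delta_pos": [0, 0, 0.1], "yaw": 0}
    - {"claw": 1, "delta_pos": [0, 0, 0.1], "yaw": 0}
    - {"claw": 1, "delta_pos": [0, 0, 0], "yaw": 0}

```text
clock: 14.55
eef_pos: [588.2, 4.5, 266.2]
tcp_rot: [-3.142, 0.0, 0.193]
contact_force: [-0.3, 0.1, -2.7]
opening: 0.101
grasp_force: 107.5
```

Call:
apply_moves:
  deltas:
    - {"claw": 1, "delta_pos": [0, 0, 0.1], "yaw": 0}
    - {"claw": 1, "delta_pos": [0, 0, 0.1], "yaw": 0}
    - {"claw": 1, "delta_pos": [0, 0, 0], "yaw": 0}

```text
clock: 14.92
eef_pos: [588.2, 4.5, 264.2]
tcp_rot: [-3.142, 0.0, 0.193]
contact_force: [0.2, 0.1, -2.3]
opening: 0.101
grasp_force: 107.5
```

Call:
apply_moves:
  deltas:
    - {"claw": 1, "delta_pos": [0, 0, 0.1], "yaw": 0}
    - {"claw": 1, "delta_pos": [0, 0, 0], "yaw": 0}

```text
clock: 15.18
eef_pos: [588.2, 4.5, 263.2]
tcp_rot: [3.142, 0.0, 0.193]
contact_force: [-0.5, 0.2, -2.7]
opening: 0.102
grasp_force: 107.5
```

Call:
apply_moves:
  deltas:
    - {"claw": 1, "delta_pos": [0, 0, 0.1], "yaw": 0}
    - {"claw": 1, "delta_pos": [0, 0, 0], "yaw": 0}

```text
clock: 15.42
eef_pos: [588.2, 4.5, 262.2]
tcp_rot: [-3.142, 0.0, 0.193]
contact_force: [-0.2, -0.2, -2.7]
opening: 0.104
grasp_force: 107.5
```

Call:
apply_moves:
  deltas:
    - {"claw": 1, "delta_pos": [0, 0, 0.1], "yaw": 0}
    - {"claw": 1, "delta_pos": [0, 0, 0], "yaw": 0}

```text
clock: 15.68
eef_pos: [588.1, 4.5, 261.2]
tcp_rot: [-3.142, 0.0, 0.193]
contact_force: [-0.0, 0.6, -2.3]
opening: 0.1
grasp_force: 107.5
```

Call:
apply_moves:
  deltas:
    - {"claw": 1, "delta_pos": [0, 0, 0.1], "yaw": 0}
    - {"claw": 1, "delta_pos": [0, 0, 0], "yaw": 0}

```text
clock: 15.92
eef_pos: [588.3, 4.4, 260.3]
tcp_rot: [3.142, -0.0, 0.193]
contact_force: [0.3, 0.0, -1.1]
opening: 0.099
grasp_force: 107.6
```

Call:
apply_moves:
  deltas:
    - {"claw": 1, "delta_pos": [0, 0, 0.05], "yaw": 0}
    - {"claw": 1, "delta_pos": [0, 0, 0], "yaw": 0}

```text
clock: 16.18
eef_pos: [588.3, 4.4, 259.9]
tcp_rot: [3.141, -0.0, 0.193]
contact_force: [0.3, 0.1, -0.7]
opening: 0.1
grasp_force: 107.7
```

Call:
apply_moves:
  deltas:
    - {"claw": 1, "delta_pos": [0, 0, 0.05], "yaw": 0}
    - {"claw": 1, "delta_pos": [0, 0, 0], "yaw": 0}

```text
clock: 16.42
eef_pos: [588.4, 4.4, 259.5]
tcp_rot: [3.141, -0.001, 0.193]
contact_force: [-0.2, -1.2, 1.4]
opening: 0.098
grasp_force: 108.0
```

Contact: bar top at about z 147, so the hook setting is −3 mm. Ease the grip so the handle can pivot, and raise the handle along the arc about the hook.

Call:
apply_moves:
  deltas:
    - {"claw": 1, "delta_pos": [0, 0, -0.05], "yaw": 0}
    - {"claw": 1, "delta_pos": [0, 0, 0], "yaw": 0}
    - {"claw": 1, "delta_pos": [0, 0, 0], "yaw": 0}
  grip_force: 20

```text
clock: 16.8
eef_pos: [588.2, 4.4, 259.8]
tcp_rot: [3.142, -0.0, 0.193]
contact_force: [1.0, -0.5, -0.4]
opening: 0.103
grasp_force: 107.9
```

Call:
apply_moves:
  deltas:
    - {"claw": 1, "delta_pos": [-0.13, 0, -0.42], "yaw": 0}
    - {"claw": 1, "delta_pos": [-0.13, 0, -0.43], "yaw": 0}
    - {"claw": 1, "delta_pos": [-0.1, 0, -0.43], "yaw": 0}
    - {"claw": 1, "delta_pos": [-0.1, 0, -0.43], "yaw": 0}
    - {"claw": 1, "delta_pos": [0, 0, 0], "yaw": 0}

```text
clock: 17.42
eef_pos: [583.7, 3.6, 277.3]
tcp_rot: [3.141, -0.001, 0.193]
contact_force: [0.2, 0.3, -3.1]
opening: 0.099
grasp_force: 107.5
```

```bash
cat > cellfit.py <<'E'
# weight tilt from handle line seen in front of the roof edge (cell frame), tool plane
from fit import *
def tilt():
    s=r.sense(); tcp=s["eef_pos"]; yaw=s["tcp_rot"][2]; print(tcp.round(1),s["contact_force"].round(1))
    c,sn=np.cos(yaw),np.sin(yaw)
    for n,off in(("scene",[2,2,.7]),("top",[-2,-2,-.7])):
        f=r.grab_frame(n); W=cloud(f).reshape(-1,3)+off; d=W-tcp-[0,0,-155]
        x=d[:,0]*c+d[:,1]*sn; y=-d[:,0]*sn+d[:,1]*c; z=d[:,2]
        m=(x>18)&(x<52)&(abs(y)<7)&(z>-15)&(z<50)
        if m.sum()<15: print(n,"few",m.sum()); continue
        xb=np.arange(20,52,3); top=[(a+1.5,np.percentile(z[m&(x>=a)&(x<a+3)],85)) for a in xb if (m&(x>=a)&(x<a+3)).sum()>2]
        top=np.array(top); k=np.polyfit(top[:,0],top[:,1],1); print(n,m.sum(),"tilt",np.arctan(k[0]).round(3),"top z at 0",k[1].round(1))
E
python3 -c "
from cellfit import *
tilt()"
```

```text
[583.7   3.6 277.3] [ 0.2  0.3 -3.1]
scene few 0
top few 0
```

The grip didn't ease off at 20 N (still 107 N), so the weight was lifted instead of pivoting. I'll set it back on the bar and relax the grip with the finger position.

Call:
apply_moves:
  deltas:
    - {"claw": 1, "delta_pos": [0.23, 0, 0.43], "yaw": 0}
    - {"claw": 1, "delta_pos": [0.23, 0, 0.43], "yaw": 0}
    - {"claw": 1, "delta_pos": [0, 0, 0.43], "yaw": 0}
    - {"claw": 1, "delta_pos": [0, 0, 0.42], "yaw": 0}
    - {"claw": 1, "delta_pos": [0, 0, 0], "yaw": 0}

```text
clock: 18.15
eef_pos: [588.3, 4.4, 259.6]
tcp_rot: [3.141, -0.0, 0.192]
contact_force: [-0.8, -2.0, -0.2]
opening: 0.098
grasp_force: 108.0
```

Call:
apply_moves:
  deltas:
    - {"claw": 0.81, "delta_pos": [0, 0, 0], "yaw": 0}
  grip_force: 20

```text
clock: 18.27
eef_pos: [588.2, 4.4, 259.9]
tcp_rot: [3.142, 0.0, 0.193]
contact_force: [0.1, -0.9, -1.2]
opening: 0.101
grasp_force: 105.9
```

Call:
apply_moves:
  deltas:
    - {"claw": 0.79, "delta_pos": [0, 0, 0], "yaw": 0}
  grip_force: 20

```text
clock: 18.4
eef_pos: [588.2, 4.4, 259.9]
tcp_rot: [3.142, -0.0, 0.193]
contact_force: [0.0, -1.8, -1.0]
opening: 0.107
grasp_force: 58.2
```

Call:
apply_moves:
  deltas:
    - {"claw": 0.77, "delta_pos": [0, 0, 0], "yaw": 0}
  grip_force: 20

```text
clock: 18.52
eef_pos: [588.2, 4.5, 260.0]
tcp_rot: [3.142, -0.0, 0.193]
contact_force: [-1.1, -1.9, -0.0]
opening: 0.116
grasp_force: 10.6
```

Call:
apply_moves:
  deltas:
    - {"claw": 1, "delta_pos": [0, 0, 0], "yaw": 0}
    - {"claw": 1, "delta_pos": [-0.13, 0, -0.42], "yaw": 0}
    - {"claw": 1, "delta_pos": [-0.13, 0, -0.43], "yaw": 0}
    - {"claw": 1, "delta_pos": [0, 0, 0], "yaw": 0}
  grip_force: 20

```text
clock: 19.02
eef_pos: [585.7, 4.0, 268.8]
tcp_rot: [3.141, -0.001, 0.193]
contact_force: [0.9, -0.6, -0.1]
opening: 0.117
grasp_force: 21.6
```

```bash
python3 - <<'E'
from fit import *
s=r.sense(); print(s["eef_pos"],s["contact_force"],s["grasp_force"])
f=r.grab_frame("scene")
cv2.imwrite("pics/lev1.png",cv2.resize(f["img"][200:350,320:520],(800,600),interpolation=cv2.INTER_CUBIC))
W=cloud(f); np.save("lev1.npy",W)
E
```

```text
[585.65946794   3.97839545 268.82548111] [ 0.93545026 -0.63789783 -0.11595415] 21.605231165885925
```

View pics/lev1.png

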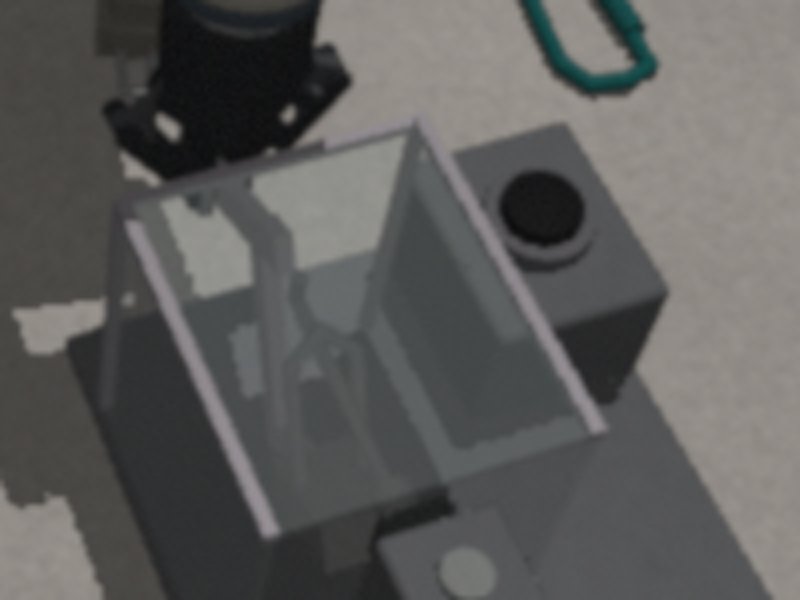

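The bail is threaded: peak at crop (315,325), with the hook's upturned tip in front at (300,285). The handle now pivots in the pads (Fz≈0). Continuing the arc.

Call:
apply_moves:
  deltas:
    - {"claw": 1, "delta_pos": [-0.1, 0, -0.43], "yaw": 0}
    - {"claw": 1, "delta_pos": [-0.1, 0, -0.43], "yaw": 0}
    - {"claw": 1, "delta_pos": [-0.08, 0, -0.44], "yaw": 0}
    - {"claw": 1, "delta_pos": [-0.08, 0, -0.44], "yaw": 0}
    - {"claw": 1, "delta_pos": [0, 0, 0], "yaw": 0}

```text
clock: 19.7
eef_pos: [582.2, 3.3, 286.2]
tcp_rot: [3.141, -0.001, 0.193]
contact_force: [0.8, -0.9, 0.4]
opening: 0.114
grasp_force: 21.0
```

Call:
apply_moves:
  deltas:
    - {"claw": 1, "delta_pos": [-0.05, 0, -0.44], "yaw": 0}
    - {"claw": 1, "delta_pos": [-0.05, 0, -0.44], "yaw": 0}
    - {"claw": 1, "delta_pos": [-0.01, 0, -0.44], "yaw": 0}
    - {"claw": 1, "delta_pos": [-0.01, 0, -0.44], "yaw": 0}
    - {"claw": 1, "delta_pos": [0, 0, 0], "yaw": 0}

```text
clock: 20.32
eef_pos: [581.0, 3.0, 303.7]
tcp_rot: [3.142, -0.0, 0.193]
contact_force: [0.2, -1.2, -0.7]
opening: 0.109
grasp_force: 20.5
```

Call:
apply_moves:
  deltas:
    - {"claw": 1, "delta_pos": [0.01, 0, -0.44], "yaw": 0}
    - {"claw": 1, "delta_pos": [0.01, 0, -0.44], "yaw": 0}
    - {"claw": 1, "delta_pos": [0.04, 0, -0.44], "yaw": 0}
    - {"claw": 1, "delta_pos": [0.04, 0, -0.44], "yaw": 0}
    - {"claw": 1, "delta_pos": [0, 0, 0], "yaw": 0}

```text
clock: 20.95
eef_pos: [582.0, 3.3, 321.3]
tcp_rot: [3.141, -0.001, 0.193]
contact_force: [0.8, -1.3, -0.7]
opening: 0.114
grasp_force: 20.2
```

Call:
apply_moves:
  deltas:
    - {"claw": 1, "delta_pos": [0.06, 0, -0.33], "yaw": 0}
    - {"claw": 1, "delta_pos": [0.06, 0, -0.33], "yaw": 0}
    - {"claw": 1, "delta_pos": [0, 0, 0], "yaw": 0}

```text
clock: 21.32
eef_pos: [583.1, 3.5, 327.7]
tcp_rot: [3.142, -0.0, 0.193]
contact_force: [0.5, -1.1, -0.4]
opening: 0.115
grasp_force: 20.0
```

```bash
python3 - <<'E'
from fit import *
s=r.sense(); tcp=s["eef_pos"];yaw=s["tcp_rot"][2]; print(tcp,s["contact_force"],s["wrist_torque"],s["grasp_force"])
c,sn=np.cos(yaw),np.sin(yaw); f=r.grab_frame("scene")
W=cloud(f).reshape(-1,3)+[2,2,.7]; d=W-tcp-[0,0,-155]
x=d[:,0]*c+d[:,1]*sn;y=-d[:,0]*sn+d[:,1]*c;z=d[:,2]
m=(x>14)&(x<110)&(abs(y)<12)&(z<60)&(z>-140)&(W[:,2]>20)
print(m.sum(), np.c_[x,y,z][m][::max(1,m.sum()//25)].round(0).astype(int).tolist())
# project model at tilts 0, 0.1 for overlay: edges of handle top/shoulder/bail/foot
img=cv2.resize(f["img"][200:350,320:520],(800,600),interpolation=cv2.INTER_CUBIC)
for th,col in((0,(0,255,0)),(0.15,(0,0,255))):
    ct,st=np.cos(th),np.sin(th)
    for pl in ([(-165,38,0),(-60,38,0),(-60,40,0),(-38,40,0)],[(0,-78,-17),(0,-8,-17),(0,11,0),(0,-8,17),(0,-78,17)],[(-25,-78,-22),(37,-78,-22),(37,-78,22),(-25,-78,22),(-25,-78,-22)]):
        P=[]
        for a,b,yy in pl:
            X=a+132.2;Z=b-25.9; X,Z=ct*X-st*Z,st*X+ct*Z
            P.append(tcp+[0,0,-155]+[X*c-yy*sn,X*sn+yy*c,Z]-np.array([2,2,.7]))
        uv=(proj(f,np.array(P))-[320,200])*4
        cv2.polylines(img,[uv.astype(np.int32)],False,col,1)
cv2.imwrite("pics/lev2.png",img)
E
```

```text
[583.12510231   3.49948519 327.71441452] [ 0.54069122 -1.1225585  -0.43227154] [-0.26798283  0.08856073 -0.1704473 ] 20.04836082458496
421 [[15, 7, 59], [19, 7, 51], [15, -3, 16], [21, -1, 12], [27, 3, 13], [34, 2, 15], [38, -2, 15], [59, 9, 33], [59, 7, 32], [61, 6, 32], [66, 10, 32], [63, -9, 30], [67, -5, 30], [71, 2, 30], [76, 6, 31], [80, 10, 31], [79, -8, 32], [83, -4, 32], [88, 0, 34], [91, 7, 31], [90, -11, 31], [95, -7, 33], [98, -2, 31], [101, 1, 31], [105, 5, 31], [109, 10, 31], [109, -4, 31]]
```

View pics/lev2.png

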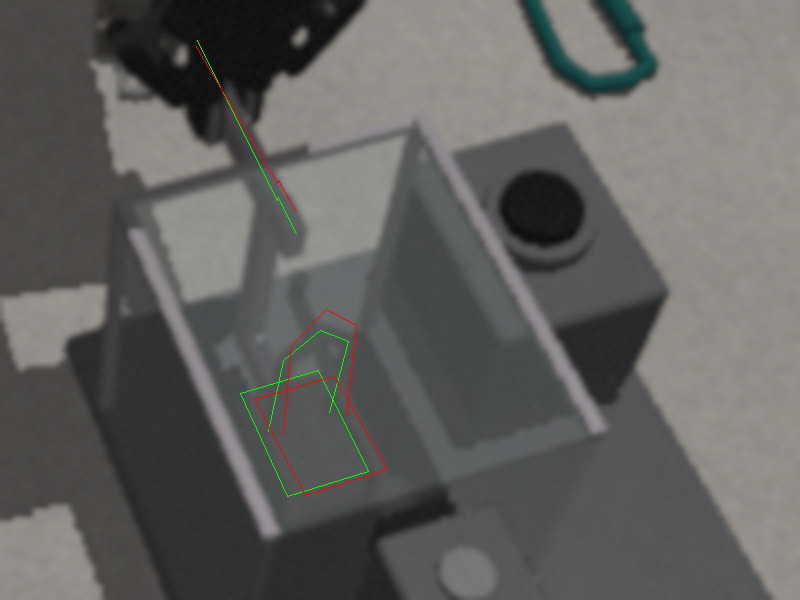

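The handle and overlay agree that the weight is close to level on the bar, with the wrist carrying almost nothing. Firm the grip and draw slowly towards the front until the bail meets the tip.

Call:
apply_moves:
  deltas:
    - {"claw": 1, "delta_pos": [0, 0, 0], "yaw": 0}
    - {"claw": 1, "delta_pos": [0, 0, 0], "yaw": 0}
    - {"claw": 1, "delta_pos": [-0.2, 0, 0], "yaw": 0}
    - {"claw": 1, "delta_pos": [-0.2, 0, 0], "yaw": 0}
    - {"claw": 1, "delta_pos": [-0.2, 0, 0], "yaw": 0}
    - {"claw": 1, "delta_pos": [0, 0, 0], "yaw": 0}
  grip_force: 50

```text
clock: 22.12
eef_pos: [576.9, 2.3, 327.5]
tcp_rot: [-3.142, 0.0, 0.193]
contact_force: [1.1, -1.9, 0.2]
opening: 0.105
grasp_force: 53.5
```

```bash
python3 - <<'E'
from fit import *
s=r.sense(); tcp=s["eef_pos"];yaw=s["tcp_rot"][2]; print(tcp,s["contact_force"],[k for k in s])
c,sn=np.cos(yaw),np.sin(yaw)
for n,off in(("scene",[2,2,.7]),("top",[-2,-2,-.7])):
    f=r.grab_frame(n);W=cloud(f).reshape(-1,3)+off; d=W-tcp-[0,0,-155]
    x=d[:,0]*c+d[:,1]*sn;y=-d[:,0]*sn+d[:,1]*c;z=d[:,2]
    m=(x>16)&(x<52)&(abs(y)<8)&(z<24)&(z>6); print(n,m.sum())
    if m.sum()>20: print(np.polyfit(x[m],z[m],1).round(3),y[m].mean().round(1))
E
```

```text
[576.92068479   2.26818576 327.45566741] [ 1.08436931 -1.91213051  0.22112476] ['clock', 'qpos', 'qvel', 'joint_efforts', 'eef_pos', 'tcp_rot', 'contact_force', 'wrist_torque', 'grasp_force', 'opening']
scene 80
[ 0.025 11.955] -1.3
top 0
```

Call:
apply_moves:
  deltas:
    - {"claw": 1, "delta_pos": [-0.1, 0.05, 0], "yaw": 0}
    - {"claw": 1, "delta_pos": [-0.1, 0, 0], "yaw": 0}
    - {"claw": 1, "delta_pos": [-0.1, 0, 0], "yaw": 0}

```text
clock: 22.6
eef_pos: [574.3, 1.3, 327.5]
tcp_rot: [-3.142, -0.0, 0.193]
contact_force: [1.0, -1.0, -1.6]
opening: 0.109
grasp_force: 53.4
```

Call:
apply_moves:
  deltas:
    - {"claw": 1, "delta_pos": [-0.1, 0, 0], "yaw": 0}
    - {"claw": 1, "delta_pos": [-0.1, 0, 0], "yaw": 0}
    - {"claw": 1, "delta_pos": [0, 0, 0], "yaw": 0}

```text
clock: 22.98
eef_pos: [572.3, 0.9, 327.5]
tcp_rot: [-3.142, 0.0, 0.193]
contact_force: [0.7, -0.3, -0.2]
opening: 0.108
grasp_force: 53.4
```

Call:
apply_moves:
  deltas:
    - {"claw": 1, "delta_pos": [-0.1, 0, 0], "yaw": 0}
    - {"claw": 1, "delta_pos": [-0.1, 0, 0], "yaw": 0}
    - {"claw": 1, "delta_pos": [0, 0, 0], "yaw": 0}

```text
clock: 23.35
eef_pos: [570.3, 0.5, 327.4]
tcp_rot: [-3.142, 0.0, 0.193]
contact_force: [0.9, -0.6, -1.6]
opening: 0.106
grasp_force: 53.4
```

Origin is now at about −12 with no tip contact yet. Carrying on.

Call:
apply_moves:
  deltas:
    - {"claw": 1, "delta_pos": [-0.1, 0, 0], "yaw": 0}
    - {"claw": 1, "delta_pos": [-0.1, 0, 0], "yaw": 0}
    - {"claw": 1, "delta_pos": [0, 0, 0], "yaw": 0}

```text
clock: 23.72
eef_pos: [568.3, 0.1, 327.5]
tcp_rot: [-3.142, 0.0, 0.193]
contact_force: [0.7, -0.3, -0.7]
opening: 0.109
grasp_force: 53.4
```

Call:
apply_moves:
  deltas:
    - {"claw": 1, "delta_pos": [-0.1, 0, 0], "yaw": 0}
    - {"claw": 1, "delta_pos": [-0.1, 0, 0], "yaw": 0}
    - {"claw": 1, "delta_pos": [0, 0, 0], "yaw": 0}

```text
clock: 24.1
eef_pos: [566.4, -0.3, 327.5]
tcp_rot: [-3.142, 0.0, 0.193]
contact_force: [-0.0, -0.2, -1.3]
opening: 0.106
grasp_force: 53.4
```

Call:
apply_moves:
  deltas:
    - {"claw": 1, "delta_pos": [-0.1, 0, 0], "yaw": 0}
    - {"claw": 1, "delta_pos": [0, 0, 0], "yaw": 0}

```text
clock: 24.35
eef_pos: [565.4, -0.5, 327.5]
tcp_rot: [3.142, 0.0, 0.193]
contact_force: [0.3, -0.9, -0.6]
opening: 0.106
grasp_force: 53.4
```

Call:
apply_moves:
  deltas:
    - {"claw": 1, "delta_pos": [-0.1, 0, 0], "yaw": 0}
    - {"claw": 1, "delta_pos": [-0.1, 0, 0], "yaw": 0}
    - {"claw": 1, "delta_pos": [0, 0, 0], "yaw": 0}

```text
clock: 24.72
eef_pos: [563.4, -0.9, 327.5]
tcp_rot: [3.142, 0.0, 0.193]
contact_force: [1.0, 0.3, -0.7]
opening: 0.108
grasp_force: 53.4
```

Call:
apply_moves:
  deltas:
    - {"claw": 1, "delta_pos": [-0.1, 0, 0], "yaw": 0}
    - {"claw": 1, "delta_pos": [-0.1, 0, 0], "yaw": 0}
    - {"claw": 1, "delta_pos": [0, 0, 0], "yaw": 0}

```text
clock: 25.1
eef_pos: [562.1, -1.2, 327.7]
tcp_rot: [3.141, -0.002, 0.193]
contact_force: [5.0, 0.7, -2.5]
opening: 0.103
grasp_force: 53.1
```

Call:
apply_moves:
  deltas:
    - {"claw": 1, "delta_pos": [-0.1, 0, 0], "yaw": 0}
    - {"claw": 1, "delta_pos": [0, 0, 0], "yaw": 0}

```text
clock: 25.35
eef_pos: [561.4, -1.3, 327.8]
tcp_rot: [3.141, -0.003, 0.193]
contact_force: [6.6, 1.4, -3.2]
opening: 0.108
grasp_force: 52.9
```

Tip contact, now at about 6.5 N. Two more small steps to around 10 N.

Call:
apply_moves:
  deltas:
    - {"claw": 1, "delta_pos": [-0.1, 0, 0], "yaw": 0}
    - {"claw": 1, "delta_pos": [0, 0, 0], "yaw": 0}

```text
clock: 25.6
eef_pos: [560.8, -1.4, 327.9]
tcp_rot: [3.141, -0.004, 0.193]
contact_force: [9.9, 2.3, -5.5]
opening: 0.11
grasp_force: 52.8
```

```bash
python3 -c "
from rig import r
s=r.sense();print(s['contact_force'],s['eef_pos'],s['clock'])"
```

```text
[ 9.93070306  2.2503396  -5.50246   ] [560.78037644  -1.40237657 327.89823304] 25.6
```

Call:
apply_moves:
  deltas:
    - {"claw": 1, "delta_pos": [0, 0, 0], "yaw": 0}
    - {"claw": 1, "delta_pos": [0, 0, 0], "yaw": 0}

```text
clock: 25.85
eef_pos: [560.8, -1.4, 327.8]
tcp_rot: [3.141, -0.004, 0.193]
contact_force: [10.5, 2.8, -4.9]
opening: 0.109
grasp_force: 52.8
```

Call:
apply_moves:
  deltas:
    - {"claw": 1, "delta_pos": [0, 0, 0], "yaw": 0}
    - {"claw": 1, "delta_pos": [0, 0, 0], "yaw": 0}
    - {"claw": 1, "delta_pos": [0, 0, 0], "yaw": 0}

```text
clock: 26.22
eef_pos: [560.8, -1.4, 327.9]
tcp_rot: [3.141, -0.004, 0.193]
contact_force: [9.1, 1.3, -5.7]
opening: 0.108
grasp_force: 52.8
```

Tug held at about 10 N for over 0.5 s. Now relax it, loosen gently, then open.

Call:
apply_moves:
  deltas:
    - {"claw": 1, "delta_pos": [0.2, 0, 0], "yaw": 0}
    - {"claw": 1, "delta_pos": [0.2, 0, 0], "yaw": 0}
    - {"claw": 1, "delta_pos": [0.2, 0, 0], "yaw": 0}
    - {"claw": 1, "delta_pos": [0.2, 0, 0], "yaw": 0}
    - {"claw": 1, "delta_pos": [0, 0, 0], "yaw": 0}

```text
clock: 26.85
eef_pos: [567.4, -0.1, 327.4]
tcp_rot: [-3.142, 0.0, 0.193]
contact_force: [-0.5, -0.4, -0.6]
opening: 0.108
grasp_force: 53.6
```

Call:
apply_moves:
  deltas:
    - {"claw": 0.79, "delta_pos": [0, 0, 0], "yaw": 0}
    - {"claw": 0.77, "delta_pos": [0, 0, 0], "yaw": 0}
    - {"claw": 0.76, "delta_pos": [0, 0, 0], "yaw": 0}
    - {"claw": 0.75, "delta_pos": [0, 0, 0], "yaw": 0}
    - {"claw": 0.74, "delta_pos": [0, 0, 0], "yaw": 0}
  grip_force: 20

```text
clock: 27.48
eef_pos: [567.6, -0.0, 327.6]
tcp_rot: [3.142, -0.0, 0.193]
contact_force: [0.7, -0.7, 0.1]
opening: 0.13
grasp_force: 0.0
```

Call:
apply_moves:
  deltas:
    - {"claw": 0.72, "delta_pos": [0, 0, 0], "yaw": 0}
    - {"claw": 0.7, "delta_pos": [0, 0, 0], "yaw": 0}
    - {"claw": 0.6, "delta_pos": [0, 0, 0], "yaw": 0}
    - {"claw": 0.4, "delta_pos": [0, 0, 0], "yaw": 0}
    - {"claw": 0, "delta_pos": [0, 0, 0], "yaw": 0}
    - {"claw": -0.4, "delta_pos": [0, 0, 0], "yaw": 0}
    - {"claw": -0.4, "delta_pos": [0, 0, 0], "yaw": 0}
    - {"claw": -0.4, "delta_pos": [0, 0, 0], "yaw": 0}

```text
clock: 28.48
eef_pos: [567.5, -0.1, 327.5]
tcp_rot: [3.142, 0.0, 0.193]
contact_force: [-0.5, 0.4, 1.0]
opening: 0.699
grasp_force: 0.0
```

```bash
python3 - <<'E'
from fit import *
s=r.sense(); tcp=s["eef_pos"]; print(tcp,s["contact_force"],s["clock"],s["opening"])
f=r.grab_frame("scene"); img=cv2.resize(f["img"][200:350,320:520],(800,600),interpolation=cv2.INTER_CUBIC)
cv2.imwrite("pics/hang.png",img)
C=[]
for n,off in(("scene",[2,2,.7]),("top",[-2,-2,-.7])):
    f=r.grab_frame(n);W=cloud(f)+off; d=W-[628,169.4,0]
    m=(np.hypot(d[...,0],d[...,1])<40)&(W[...,2]>103)&(W[...,2]<125)&(f["img"].max(2)<45)
    p=W[m]; print(n,len(p),np.median(p,0).round(1),(p.min(0)/2+p.max(0)/2).round(1),np.percentile(p[:,2],[5,95]).round(1))
E
```

```text
[ 5.67477140e+02 -9.18266813e-02  3.27462834e+02] [-0.54809005  0.38956581  0.98772919] 28.475 0.6992400714902158
scene 292 [633.9 167.1 122. ] [635.  168.4 114.6] [113.1 124.3]
top 289 [627.5 168.3 121.2] [624.2 167.5 114.8] [116.5 124.4]
```

View pics/hang.png

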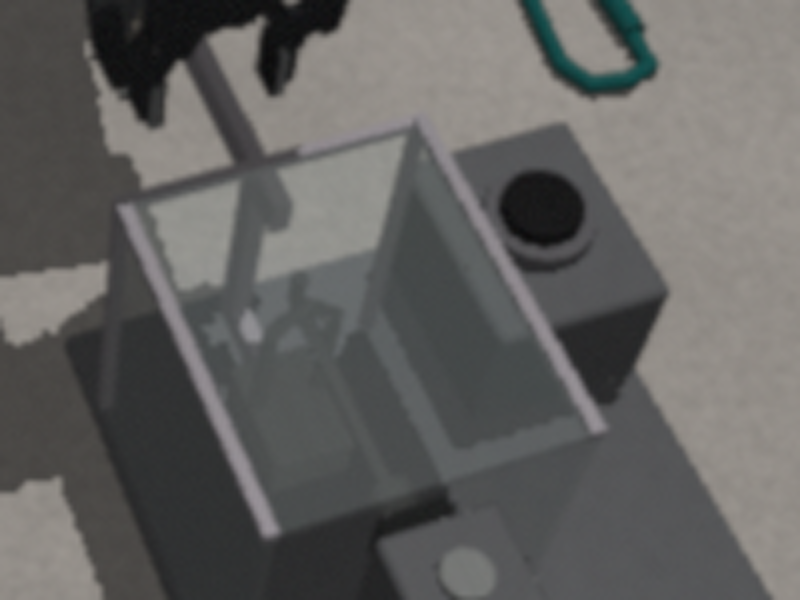

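The weight hangs level and free, with the bail on the hook at crop (300,325) and the fingers open and clear at (155,105) and (280,75). Button is at about (630,168.5), top at z≈122–125. Retreat up and go there with shut fingers.

Call:
apply_moves:
  deltas:
    - {"claw": -0.4, "delta_pos": [0, 0, -1], "yaw": 0}
    - {"claw": -0.4, "delta_pos": [0, 0, -2], "yaw": 0}
    - {"claw": -0.4, "delta_pos": [0, 0, -3], "yaw": 0}
    - {"claw": -0.4, "delta_pos": [0, 0, -3.5], "yaw": 0}
    - {"claw": 1, "delta_pos": [0, 0, 0], "yaw": 0}
    - {"claw": 1, "delta_pos": [1.5, -2.5, 0], "yaw": 0}
    - {"claw": 1, "delta_pos": [2, -3.2, 0], "yaw": 0}
    - {"claw": 1, "delta_pos": [2, -3.2, 0], "yaw": 0}

```text
clock: 29.62
eef_pos: [604.5, 98.6, 422.1]
tcp_rot: [3.142, 0.001, 0.192]
contact_force: [-0.4, -0.3, 0.7]
opening: -0.002
grasp_force: 0.0
```

Call:
apply_moves:
  deltas:
    - {"claw": 1, "delta_pos": [2, -3.2, 0], "yaw": 0}
    - {"claw": 1, "delta_pos": [1.86, -3.24, 0], "yaw": 0}
    - {"claw": 1, "delta_pos": [0, 0, 3], "yaw": 0}
    - {"claw": 1, "delta_pos": [0, 0, 4], "yaw": 0}
    - {"claw": 1, "delta_pos": [0, 0, 3.5], "yaw": 0}
    - {"claw": 1, "delta_pos": [0, 0, 0], "yaw": 0}
    - {"claw": 1, "delta_pos": [0, 0, 0], "yaw": 0}

```text
clock: 30.5
eef_pos: [630.4, 168.5, 318.5]
tcp_rot: [-3.142, -0.001, 0.193]
contact_force: [1.4, -0.0, -0.1]
opening: 0.001
grasp_force: 0.0
```

Call:
apply_moves:
  deltas:
    - {"claw": 1, "delta_pos": [0, 0, 0.8], "yaw": 0}
    - {"claw": 1, "delta_pos": [0, 0, 0.6], "yaw": 0}
    - {"claw": 1, "delta_pos": [0, 0, 0.3], "yaw": 0}
    - {"claw": 1, "delta_pos": [0, 0, 0.2], "yaw": 0}
    - {"claw": 1, "delta_pos": [0, 0, 0], "yaw": 0}

```text
clock: 31.12
eef_pos: [629.9, 168.4, 298.4]
tcp_rot: [3.142, 0.0, 0.193]
contact_force: [-0.3, -0.3, -0.6]
opening: 0.001
grasp_force: 0.0
```

Call:
apply_moves:
  deltas:
    - {"claw": 1, "delta_pos": [0, 0, 0.2], "yaw": 0}
    - {"claw": 1, "delta_pos": [0, 0, 0.2], "yaw": 0}
    - {"claw": 1, "delta_pos": [0, 0, 0], "yaw": 0}

```text
clock: 31.5
eef_pos: [630.0, 168.5, 294.6]
tcp_rot: [3.142, -0.0, 0.193]
contact_force: [0.6, 0.5, 2.2]
opening: -0.0
grasp_force: 0.9
```

Call:
apply_moves:
  deltas:
    - {"claw": 1, "delta_pos": [0, 0, 0.2], "yaw": 0}
    - {"claw": 1, "delta_pos": [0, 0, 0.1], "yaw": 0}
    - {"claw": 1, "delta_pos": [0, 0, 0], "yaw": 0}

```text
clock: 31.88
eef_pos: [630.1, 168.4, 291.6]
tcp_rot: [-3.142, -0.0, 0.193]
contact_force: [-1.8, -0.3, 3.0]
opening: -0.001
grasp_force: 1.8
```

Call:
apply_moves:
  deltas:
    - {"claw": 1, "delta_pos": [0, 0, 0.15], "yaw": 0}
    - {"claw": 1, "delta_pos": [0, 0, 0.1], "yaw": 0}
    - {"claw": 1, "delta_pos": [0, 0, 0], "yaw": 0}

```text
clock: 32.25
eef_pos: [630.1, 168.4, 289.5]
tcp_rot: [-3.142, -0.0, 0.193]
contact_force: [-0.9, -1.0, 7.6]
opening: -0.001
grasp_force: 3.8
```

Call:
apply_moves:
  deltas:
    - {"claw": 1, "delta_pos": [0, 0, 0.1], "yaw": 0}
    - {"claw": 1, "delta_pos": [0, 0, 0], "yaw": 0}

```text
clock: 32.5
eef_pos: [630.1, 168.4, 289.3]
tcp_rot: [-3.142, -0.001, 0.193]
contact_force: [-5.1, -1.6, 15.3]
opening: 0.0
grasp_force: 7.4
```

Bottomed out at 15 N with the position stalled, so it's fully pressed. Retreat.

Call:
apply_moves:
  deltas:
    - {"claw": 1, "delta_pos": [0, 0, -0.5], "yaw": 0}
    - {"claw": 1, "delta_pos": [0, 0, -1.5], "yaw": 0}
    - {"claw": 1, "delta_pos": [0, 0, -3], "yaw": 0}
    - {"claw": 1, "delta_pos": [0, 0, -4], "yaw": 0}
    - {"claw": 1, "delta_pos": [0, 0, -4], "yaw": 0}
    - {"claw": 1, "delta_pos": [0, 0, 0], "yaw": 0}
    - {"claw": 1, "delta_pos": [0, 0, 0], "yaw": 0}
    - {"claw": 1, "delta_pos": [0, 0, 0], "yaw": 0}

```text
clock: 33.5
eef_pos: [629.5, 168.3, 416.5]
tcp_rot: [3.141, 0.003, 0.193]
contact_force: [0.1, -0.6, 0.6]
opening: 0.0
grasp_force: 0.0
```

```bash
python3 - <<'E'
from rig import r
import cv2,numpy as np
s=r.sense(); print(s["eef_pos"],s["contact_force"],s["clock"])
a=r.grab_frame("scene")["img"]; c1=a[200:350,320:520].astype(int)
b=cv2.imread("pics/hang.png"); b=cv2.resize(b,(200,150),interpolation=cv2.INTER_AREA).astype(int)
print("diff in hood region",abs(c1-b)[70:130,40:110].mean())
print(r.sign_off())
E
```

```text
[629.53217189 168.30188606 416.52940472] [ 0.08842219 -0.63407722  0.55114605] 33.5
diff in hood region 3.8415079365079365
the job is handed in; nothing more can be done
None
```

I hung the large check weight on the hook, bedded it in with a tug of about 10 N for over half a second, let it hang free, pressed the button to its stop, and handed the job in at 33.5 s with the arm clear; the rig returned no verdict.

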